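# Bring the red badge under the inspection magnifier

### The job

With a fingertip, push on an arm of the four-armed turntable and turn it until the red badge is at the inspection station, its arm lined up with the yellow arrow on the base. Only then push the magnifier's arm round until it comes fully up against its stop, with its lens over the red badge. Pick nothing up: all four badges stay lying in their cups, and the other things around are left where they are.

Things in the scene. Friction and masses are not known exactly. Their poses are not given: they have to be found in the camera images.
- hub (a point): Turntable axis, 51 mm above the table (half-way up its arms). Dark hub 56 mm across, its knob reaching 78 mm up; four level aluminium arms at right angles, each 14 mm wide, 22 mm high (40 to 62 mm above the table), bare from 28 to 101 mm out. Below the arms is free air down to the grey base plate (top 12 mm above the table).
- turntable (a joint): Angle in rad turned since the start, growing anticlockwise from above; turns either way with light friction (about 0.1 N m), stays where it is left. Each arm ends in a round black cup: 68 mm across, centre 135 mm from the axis, 50 to 66 mm above the table. To know where a badge is, read the badge's own point.
- station (a point): The inspection station: the place, fixed on the stand, 135 mm from the turntable's axis and 65 mm above the table, where the centre of the badge to be inspected must come. The yellow arrow on the grey base plate points at it and on to the axis; it lies straight below the lens when the magnifier is against its stop.
- magnifier_pivot (a point): Vertical axis of the magnifier's swinging arm, on a steel post at a corner of the base plate, at mid-height of the arm (130 mm above the table).
- lens (a point): Centre of the magnifier's clear round lens (white rim 80 mm across, 18 mm high), 122 mm from the pivot, 130 mm above the table. A level white bar, 10 mm wide, 22 mm high (119 to 141 mm above the table), joins the black pivot collar (34 mm across) to the rim; it is bare from 17 to 82 mm out from the pivot.
- magnifier (a joint): Swing of the magnifier in rad: 0 = against its stop, lens straight over the inspection station; grows anticlockwise seen from above as it is swung away (up to 1.9). Light friction (about 0.08 N m); it stays where it is left.
- badge_red_center (a point): Centre of the red badge blank, a loose plastic disc 52 mm across and 10 mm thick lying in one of the four cups, 60 to 70 mm above the table, with about 3 mm of play.
- badge_white_center (a point): Centre of the white badge blank, a loose plastic disc 52 mm across and 10 mm thick lying in one of the four cups, 60 to 70 mm above the table, with about 3 mm of play.
- badge_blue_center (a point): Centre of the blue badge blank, a loose plastic disc 52 mm across and 10 mm thick lying in one of the four cups, 60 to 70 mm above the table, with about 3 mm of play.
- badge_yellow_center (a point): Centre of the yellow badge blank, a loose plastic disc 52 mm across and 10 mm thick lying in one of the four cups, 60 to 70 mm above the table, with about 3 mm of play.
- tape_roll: A roll of paper-coloured tape lying on the grey base plate, 60 mm across, 24 mm high; origin at the centre of its underside. To be left alone.
- ink_jar: White ink jar with a blue label, 60 mm across, 75 mm high; origin at the centre of its underside. To be left alone.
- ink_jar2: White ink jar with a red label, 60 mm across, 75 mm high; origin at the centre of its underside. To be left alone.
- spray: Green spray bottle with a red cap, 56 mm across, 170 mm high; origin at the centre of its underside. To be left alone.
- squeegee: Wooden printing squeegee standing on its handle, rubber edge up, 220 mm long, 80 mm high; origin at the centre of its underside. To be left alone.
- carton: Small cardboard carton, 100 x 120 x 70 mm; origin at the centre of its underside. To be left alone.
- spatula: Ink spatula with a wooden handle lying flat, about 280 mm long, 65 mm wide at the blade; origin at the centre of its underside. To be left alone.
There are look-alikes about, which are no part of the job. Of the things shaped like the part that bears badge_red_center, the red one is meant. Of the things shaped like the part that bears badge_yellow_center, the yellow one is meant.

How it is judged:
By the outcome, as a careful person would: the job done as asked, in the order asked, and still so for the second after the job is handed in, with the robot touching nothing.
It also fails if it takes over 64 s, if anything falls off the work surface, if the arm or the gripper's body presses on something with over 40 N, if the wrist force passes 120 N, or if a joint passes its speed limit or range.

### The arm

A 6-joint arm with a two-finger parallel gripper is mounted at the origin on the work surface. World frame = base frame: x ahead of the robot, y to its left, z up, the work surface at z = 0. Lengths are in m, angles in rad, forces in N, time in s.
With the tool pointing down it reaches from about 0.4 to 0.925 m from the base axis. Payload 3.4 kg.
Tool frame: the origin (TCP) lies midway between the tips of the shut fingers; the grasp point (between the pads) lies 19 mm behind it (ctrl.grasp_offset is the z of the grasp point in the tool frame, in m); z points along the fingers, y is the line along which they close (so a half turn about z gives the same grasp; the last joint's range is limited). The gripper opens to 85 mm and grips with 20 to 120 N. Pads are 22 mm wide; open, the fingers measure 114 mm over their backs; the gripper's body (76 mm by 85 mm) begins 54 mm behind the grasp point. The pads swing forward as they close: fully open they stand 13 mm farther back than shut.
Start: joints at [-1.395, 0.307, 1.506, -0, 1.328, -0.073], TCP at [0.142, -0.557, 0.231] pointing down, gripper open.
Joint ranges: [-3.12, 3.12], [-1.05, 2.28], [0.14, 2.33], [-1.42, 4.57], [0.1, 2.73], [-2.68, 2.68]. Speed limits (rad/s): [2.57, 2.57, 3.14, 3.14, 3.14, 3.14].

### API

Orientations are given as a unit quaternion [w, x, y, z].
In Python, from cell import ctrl gives the robot as it stands.
- The arm moves only by the shell command python3 -m creep 'ROWS'. ROWS is JSON, a list of rows, each a list of 7 numbers: the shift along the tool's x, y, z as a fraction of full scale, then the turn, a rotation vector about the tool's x, y, z as a fraction of full scale, then the opening, from -1 (shut) to 1 (fully open), so that 0 is half open. In form: [[dx, dy, dz, ax, ay, az, jaw], ...]. A call has 1 to 10 rows; each row shifts and turns the commanded pose from where the row before left it, along the tool's axes as they then stand; what a row does not reach is not made up. Full scale, the value 1, is 0.12 m for a shift and 1.5 rad for a turn. A row lasts 1/12 s, in which the tool goes at most 41.7 mm and 7.16 degrees, less where a joint would pass 70% of its speed; a pose out of reach is approached as far as the arm can. A call with a number of a shift or a turn outside -1 to 1 is refused whole. A call with a gripper value outside its range is refused whole. The fingers move at their own pace and stop on an object; the grip force is fixed at half the most. Time passes only in rows, so rows that do not move let the fingers close. It gives the time, the measured TCP pose, the force, the opening and the grip force at its end, in the units of the state.
- ctrl.sense(): the state, without advancing time (a new reading comes with each control period).
- ctrl.get_image(name): name is "scene" or "top" or "wrist"; returns a dict with "frame" (400x640x3 uint8, red, green, blue), "intrinsics" (3x3 intrinsics, pixels), "R" (3x3) and "t" (3): a world point X has camera coordinates R X + t; the wrist camera has in their place "mount" (4x4, takes a point from camera to tool coordinates, whose origin is the TCP and whose axes are the flange's). Camera axes: x right, y down, z forward; pixel columns grow to the right and rows downward; lengths in m; the calibration is good to about 2 mm. The wrist camera is an equidistant fisheye: a pixel r from the principal point sees the ray r / f radians off the axis. A picture is of the moment at which its call begins: read the wrist's pose just before it. There is no depth.
- ctrl.close_job(): hands the job in; it is judged then, once.
Trained networks look in the newest picture that a camera, given by its name, has taken for a name from the list of things; names that differ only in an ending like _2 or _b are one class to them, and where a whole thing is asked for, a point or a joint stands for the part that bears it (a point fixed in the world has none). Each returns a list of dicts, best first, with "confidence" (0 to 1); they miss things now and then, are a little off and sometimes report something else, mostly with a low value. They report only what shows in the picture. A call takes as long as a camera call. They do not tell look-alikes from the thing itself.
- ctrl.look_for(target, camera): "at" ([column, row] in pixels, amid what is visible of it).
- ctrl.mark_of(target, camera): "at" ([column, row] in pixels: a listed point, or the origin of a listed thing).
The state is a dict: "clock": time; "joint_positions": joint angles; "joint_velocities": joint speeds; "effort": joint torques, N m; "position": TCP position; "tcp_rot": TCP orientation; "ft_force": force on the tool from outside, world axes, zero at the start; "torque": the same for the moment, N m; "width": opening from 0.0 (shut) to 1.0 (fully open); "grip_force": force on a finger pad.
Only numpy, scipy, OpenCV 4.12 (cv2) and the standard library are available. Lean on these libraries where they do the work, as an engineer would, in place of code of your own. Each camera call takes 0.05 s, during which the arm holds its last target. There are 200 camera calls.

## Working session

There is one attempt and no reset: what is moved stays moved. The work goes in short steps, Python scripts to look and compute and a shell command to move; the robot and the scene stay as the last step left them, time stands still between calls to the robot, and variables do not carry over. Pictures are saved under pics/ and viewed, at most 10 in all, crops included, and the job is handed in when it is done.

```bash
mkdir -p pics; ls
cat > h.py <<'E'
import numpy as np, cv2
from cell import ctrl
def ray(im,p):
    K=np.array(im["intrinsics"]);R=np.array(im["R"]);t=np.array(im["t"])
    d=R.T@np.linalg.inv(K)@np.array([p[0],p[1],1.]);return -R.T@t,d
def atz(im,p,z):
    c,d=ray(im,p);return c+d*(z-c[2])/d[2]
def proj(im,X):
    K=np.array(im["intrinsics"]);c=np.array(im["R"])@np.array(X)+np.array(im["t"]);u=K@c;return u[:2]/u[2]
def save(im,n): cv2.imwrite("pics/"+n,cv2.cvtColor(im["frame"],cv2.COLOR_RGB2BGR))
E
python3 - <<'E'
from h import *
np.set_printoptions(precision=4,suppress=True)
Z=dict(hub=.051,station=.065,magnifier_pivot=.13,lens=.13,badge_red_center=.065,badge_white_center=.065,badge_blue_center=.065,badge_yellow_center=.065,tape_roll=.012,ink_jar=0,ink_jar2=0,spray=0,squeegee=0,carton=0,spatula=0)
for cam in("top","scene"):
    im=ctrl.get_image(cam);save(im,cam+"0.png")
    for n,z in Z.items():
        for r in ctrl.mark_of(n,cam)[:3]:
            print(cam,n,np.round(r["at"]),round(r["confidence"],2),atz(im,r["at"],z)[:2])
print(ctrl.sense())
E
```

```text
pics
top hub [282. 205.] 0.56 [0.5409 0.1135]
top station [333. 206.] 0.98 [ 0.5367 -0.0224]
top magnifier_pivot [358. 163.] 0.96 [ 0.6373 -0.0839]
top lens [386. 202.] 0.81 [ 0.537  -0.1536]
top badge_red_center [256. 250.] 0.82 [0.4156 0.1783]
top badge_red_center [248. 281.] 0.77 [0.3365 0.195 ]
top badge_red_center [280. 284.] 0.62 [0.3317 0.1133]
top badge_white_center [309. 164.] 0.8 [0.6515 0.0438]
top badge_blue_center [325. 231.] 0.88 [ 0.4701 -0.0024]
top badge_yellow_center [212. 196.] 0.81 [0.5595 0.3011]
top badge_yellow_center [238. 181.] 0.53 [0.6013 0.2336]
top tape_roll [356. 237.] 0.78 [ 0.4587 -0.0915]
top ink_jar [471. 246.] 0.97 [ 0.4393 -0.4154]
top ink_jar [191. 279.] 0.95 [0.3374 0.3626]
top ink_jar2 [471. 246.] 0.97 [ 0.4393 -0.4154]
top ink_jar2 [191. 279.] 0.95 [0.3374 0.3626]
top spray [215. 156.] 0.8 [0.6888 0.32  ]
top squeegee [316. 131.] 0.62 [0.7731 0.0265]
top carton [486. 178.] 0.73 [ 0.6364 -0.4721]
top spatula [169. 196.] 0.74 [0.5706 0.4429]
scene hub [440. 285.] 0.7 [0.7485 0.3197]
scene hub [359. 215.] 0.59 [0.5339 0.1171]
scene station [309. 2
[... 906 characters left out ...]
 0.2372]
scene spray [441. 283.] 0.57 [0.6933 0.332 ]
scene squeegee [305. 295.] 0.96 [0.7857 0.0223]
scene carton [146. 231.] 0.63 [ 0.6378 -0.4591]
scene spatula [482. 254.] 0.66 [0.5725 0.4396]
{'clock': 1.6, 'joint_positions': array([-1.3955,  0.3068,  1.5064,  0.    ,  1.3284, -0.0735]), 'joint_velocities': array([-0.0001,  0.0001, -0.0008, -0.0005, -0.0002,  0.0003]), 'effort': array([ -0.0035, -45.7476, -25.2327,  -0.0005,   0.0009,   0.    ]), 'position': array([ 0.1416, -0.5573,  0.2313]), 'tcp_rot': array([-0.    ,  0.9923,  0.1241,  0.    ]), 'ft_force': array([-0.5146,  0.6283,  0.9533]), 'torque': array([ 0.0266,  0.0303, -0.0374]), 'grip_force': 0.0, 'width': 0.998198162265351}
```

Run:
```python
import cv2
a=cv2.imread("pics/top0.png")[120:320,150:410];cv2.imwrite("pics/c1.png",cv2.resize(a,(780,600),interpolation=cv2.INTER_CUBIC))
a=cv2.imread("pics/scene0.png")[130:330,220:480];cv2.imwrite("pics/c2.png",cv2.resize(a,(780,600),interpolation=cv2.INTER_CUBIC))
```

```text
(no output)
```

View pics/c1.png

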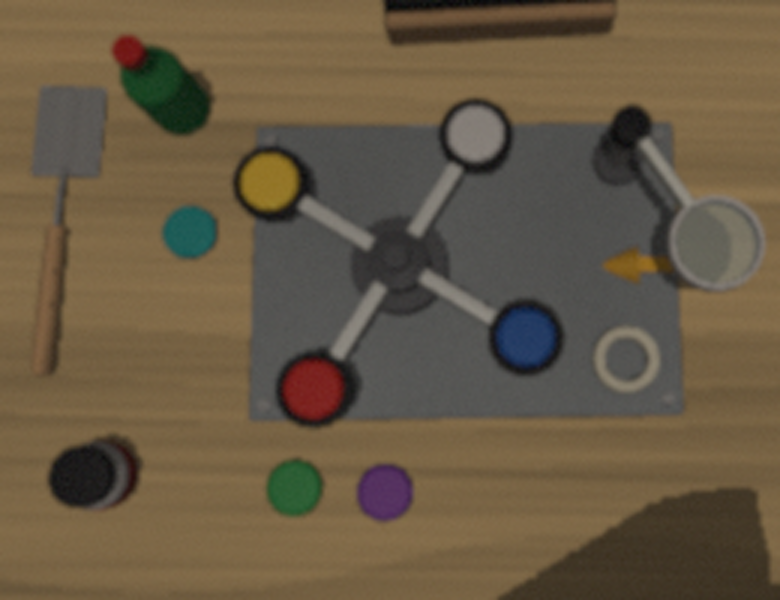

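View pics/c2.png

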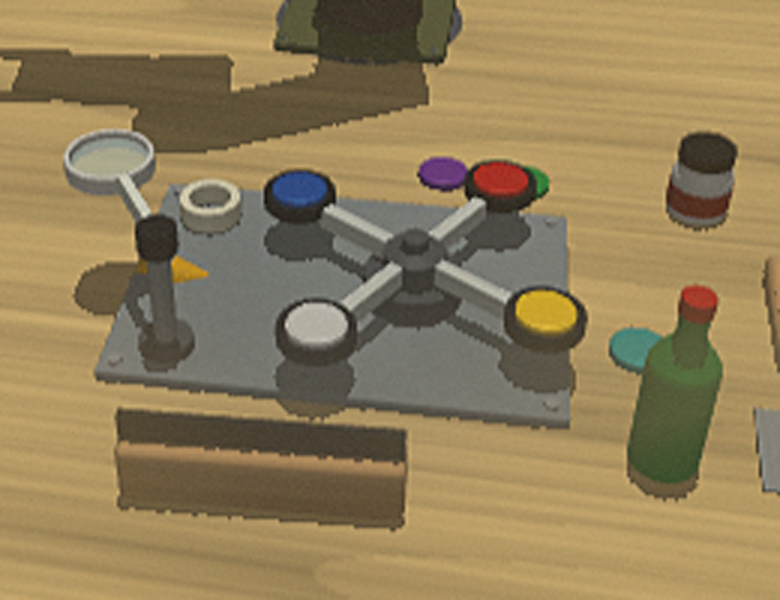

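The red badge sits in the turntable cup at top pixel (256,250). The other discs are the look-alikes: green (248,281), purple (280,284) and teal (212,196), all loose on the table. Only the red one fits, and the crop confirms it. The magnifier is swung out to the right at (386,202), and the arrow at (355,208) points toward the hub. I'll turn the table about 116° anticlockwise by pushing the red arm.

```bash
python3 -m creep '[[0,0,0,0,0,0.083,-1],[0,0,0,0,0,0.083,-1]]'; python3 -m creep '[[0.23,-0.21,0,0,0,0,-1],[0.23,-0.21,0,0,0,0,-1],[0.23,-0.21,0,0,0,0,-1],[0.23,-0.21,0,0,0,0,-1],[0.23,-0.21,0,0,0,0,-1],[0.23,-0.21,0,0,0,0,-1],[0.23,-0.21,0,0,0,0,-1],[0.23,-0.21,0,0,0,0,-1],[0.23,-0.21,0,0,0,0,-1],[0.23,-0.21,0,0,0,0,-1]]'
```

```text
clock: 1.77
position: [0.1416, -0.5573, 0.2313]
tcp_rot: [0.0, 1.0, -0.003, -0.0]
ft_force: [0.0, -0.6, -0.4]
width: 0.748
grip_force: 0.0
clock: 2.6
position: [0.4188, -0.304, 0.2316]
tcp_rot: [0.0, 1.0, -0.0, 0.0]
ft_force: [0.1, -0.3, 0.0]
width: -0.002
grip_force: 0.0
```

```bash
python3 -c "
from cell import ctrl;s=ctrl.sense();print(s['position'],s['tcp_rot'],s['width'],s['joint_positions'])"
```

```text
[ 0.41877339 -0.30397003  0.2315519 ] [ 2.16241766e-04  9.99999944e-01 -1.35105234e-04  2.15997230e-04] -0.0016862745113543553 [-7.09478951e-01  2.26156140e-01  1.62304278e+00 -4.86726369e-05
  1.29178425e+00  8.61600976e-01]
```

```bash
python3 -m creep '[[0.05,-0.29,0,0,0,0,-1],[0.05,-0.29,0,0,0,0,-1],[0.05,-0.29,0,0,0,0,-1],[0.05,-0.29,0,0,0,0,-1],[0.05,-0.29,0,0,0,0,-1],[0.05,-0.29,0,0,0,0,-1],[0.05,-0.29,0,0,0,0,-1]]' >/dev/null; python3 -m creep '[[0.05,-0.29,0,0,0,0,-1],[0.05,-0.29,0,0,0,0,-1],[0.05,-0.29,0,0,0,0,-1],[0.05,-0.29,0,0,0,0,-1],[0.05,-0.29,0,0,0,0,-1],[0.05,-0.29,0,0,0,0,-1],[0.05,-0.29,0,0,0,0,-1]]'
python3 - <<'E'
from h import *
np.set_printoptions(precision=4,suppress=True)
im=ctrl.get_image("scene");save(im,"scene1.png")
# badge colour centroids, top0 not re-taken; predicted finger tip pixel when down
print(proj(im,[.503,.182,.04]))
E
```

```text
clock: 3.77
position: [0.5017, 0.1837, 0.2315]
tcp_rot: [-0.0, 1.0, 0.0, 0.0]
ft_force: [1.2, -0.8, 0.3]
width: -0.003
grip_force: 0.0
[383.7148 214.1049]
```

```bash
python3 -m creep '[[0,0,0.16,0,0,0,-1],[0,0,0.16,0,0,0,-1],[0,0,0.16,0,0,0,-1],[0,0,0.16,0,0,0,-1],[0,0,0.16,0,0,0,-1],[0,0,0.16,0,0,0,-1],[0,0,0.16,0,0,0,-1],[0,0,0.16,0,0,0,-1],[0,0,0.15,0,0,0,-1],[0,0,0.15,0,0,0,-1]]'
python3 - <<'E'
from h import *
im=ctrl.get_image("scene")
a=im["frame"][130:330,220:480,::-1];cv2.imwrite("pics/c3.png",cv2.resize(a,(780,600),interpolation=cv2.INTER_CUBIC))
# arc plan
h=np.array([.535,.114]);p=np.array([.5017,.1837])
for a in range(115,261,12):
    q=h+.075*np.array([np.cos(np.radians(a)),np.sin(np.radians(a))]);d=(q-p)/.12;print(a,q.round(3),d[0].round(3),-d[1].round(3));p=q
E
```

```text
clock: 4.65
position: [0.5019, 0.1816, 0.0409]
tcp_rot: [-0.0, 1.0, -0.0, 0.0]
ft_force: [0.4, -0.4, -0.5]
width: 0.004
grip_force: 0.0
115 [0.503 0.182] 0.013 0.014
127 [0.49  0.174] -0.112 0.067
139 [0.478 0.163] -0.096 0.089
151 [0.469 0.15 ] -0.075 0.107
163 [0.463 0.136] -0.051 0.12
175 [0.46  0.121] -0.025 0.128
187 [0.461 0.105] 0.002 0.131
199 [0.464 0.09 ] 0.029 0.127
211 [0.471 0.075] 0.055 0.118
223 [0.48  0.063] 0.079 0.104
235 [0.492 0.053] 0.099 0.086
247 [0.506 0.045] 0.114 0.063
259 [0.521 0.04 ] 0.125 0.038
```

View pics/c3.png

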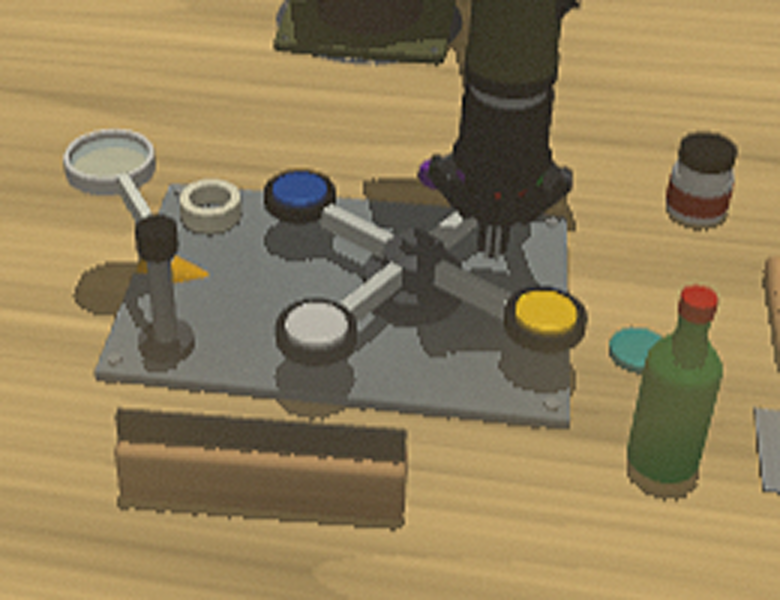

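```bash
python3 -m creep '[[-0.055,0.033,0,0,0,0,-1],[-0.055,0.033,0,0,0,0,-1],[-0.048,0.045,0,0,0,0,-1],[-0.048,0.045,0,0,0,0,-1],[-0.038,0.053,0,0,0,0,-1],[-0.038,0.053,0,0,0,0,-1],[-0.025,0.06,0,0,0,0,-1],[-0.025,0.06,0,0,0,0,-1],[-0.012,0.064,0,0,0,0,-1],[-0.012,0.064,0,0,0,0,-1]]'
python3 -m creep '[[0.001,0.065,0,0,0,0,-1],[0.001,0.065,0,0,0,0,-1],[0.014,0.063,0,0,0,0,-1],[0.014,0.063,0,0,0,0,-1],[0.028,0.059,0,0,0,0,-1],[0.028,0.059,0,0,0,0,-1]]'
cat > m.py <<'E'
from h import *
np.set_printoptions(precision=4,suppress=True)
Z=dict(hub=.051,station=.065,lens=.13,magnifier_pivot=.13,badge_red_center=.065,badge_white_center=.065,badge_blue_center=.065,badge_yellow_center=.065)
import sys
for cam in("top","scene"):
    im=ctrl.get_image(cam);save(im,sys.argv[1]+cam+".png")
    for n,z in Z.items():
        for r in ctrl.mark_of(n,cam)[:2]:
            P=atz(im,r["at"],z)[:2];d=P-[.535,.114];print(cam,n,np.round(r["at"]),round(r["confidence"],2),P,np.degrees(np.arctan2(d[1],d[0])).round(1)%360,np.hypot(*d).round(3))
E
python3 m.py a
```

```text
clock: 5.53
position: [0.4587, 0.1199, 0.0418]
tcp_rot: [-0.0, 1.0, -0.0, -0.0]
ft_force: [1.8, 2.3, 1.0]
width: -0.004
grip_force: 0.9
clock: 6.03
position: [0.4691, 0.0749, 0.0415]
tcp_rot: [0.0, 1.0, -0.0, -0.001]
ft_force: [0.2, 2.5, -0.1]
width: -0.004
grip_force: 0.9
top hub [316. 131.] 0.29 [0.7514 0.025 ] 337.6 0.234
top station [317. 239.] 0.66 [0.4468 0.0192] 227.1 0.129
top station [386. 198.] 0.36 [ 0.5617 -0.1654] 275.5 0.281
top lens [387. 198.] 0.8 [ 0.5472 -0.1576] 272.6 0.272
top lens [319. 132.] 0.63 [0.7214 0.0167] 332.4 0.21
top magnifier_pivot [357. 162.] 0.83 [ 0.642  -0.0806] 298.8 0.222
top badge_red_center [318. 241.] 0.67 [0.4437 0.0144] 227.5 0.135
top badge_white_center [247. 174.] 0.77 [0.6214 0.2116] 48.5 0.13
top badge_white_center [472. 245.] 0.73 [ 0.4368 -0.3917] 259.0 0.515
top badge_blue_center [317. 172.] 0.82 [0.6305 0.0213] 315.9 0.133
top badge_blue_center [388. 201.] 0.51 [ 0.5516 -0.1719] 273.3 0.286
top badge_yellow_center [215. 196.] 0.51 [0.5588 0.2938] 82.5 0.181
top badge_yellow_center [243. 242.] 0.39 [0.4382 0.2116] 134.8 0.137
scene hub [360. 214.] 0.63 [0.5264 0.12  ] 144.8 0.01
scene station [310. 209.] 0.9 [ 0.545 -0.015] 274.4 0.129
scene station [144. 230.] 0.39 [ 0.7019 -0.4122] 287.6 0.552
scene lens [254. 181.] 0.91 [ 0.5325 -0.1661] 269.5 0.28
scene magnifier_pivot [274. 208.] 0.92 [ 0.6404 -0.0821] 298.3 0.223
scene badge_red_center [369. 184.] 0.4 [0.4009 0.1309] 172.8 0.135
scene badge_white_center [395. 237.] 0.75 [0.6225 0.2149] 49.1 0.134
scene badge_white_center [256. 183.] 0.51 [ 0.4522 -0.1926] 254.9 0.318
scene badge_blue_center [320. 235.] 0.68 [0.6463 0.0329] 323.9 0.138
scene badge_yellow_center [435. 249.] 0.6 [0.6478 0.3104] 60.1 0.227
scene badge_yellow_center [394. 191.] 0.58 [0.4256 0.2051] 140.2 0.142
```

```bash
python3 -m creep '[[0.039,0.052,0,0,0,0,-1],[0.039,0.052,0,0,0,0,-1],[0.05,0.043,0,0,0,0,-1],[0.05,0.043,0,0,0,0,-1],[0.057,0.032,0,0,0,0,-1],[0,0,0,0,0,0,-1]]'
python3 m.py b | grep -E "badge|hub|station"
```

```text
clock: 7.43
position: [0.5003, 0.0479, 0.0419]
tcp_rot: [0.0, 1.0, -0.001, 0.002]
ft_force: [0.9, -0.2, 0.7]
width: 0.002
grip_force: 0.0
top station [334. 204.] 0.63 [ 0.5419 -0.0248] 272.8 0.139
top badge_red_center [248. 282.] 0.65 [0.3335 0.1954] 158.0 0.217
top badge_red_center [333. 216.] 0.44 [ 0.5099 -0.0234] 259.7 0.14
top badge_white_center [230. 194.] 0.5 [0.5654 0.254 ] 77.7 0.143
top badge_blue_center [292. 156.] 0.69 [0.6727 0.0886] 349.5 0.14
top badge_yellow_center [212. 195.] 0.8 [0.5611 0.3023] 82.1 0.19
scene hub [439. 283.] 0.75 [0.7426 0.3193] 44.7 0.292
scene station [308. 205.] 0.7 [ 0.5321 -0.0234] 268.8 0.137
scene badge_red_center [308. 200.] 0.78 [ 0.5079 -0.0275] 259.2 0.144
scene badge_red_center [397. 190.] 0.67 [0.4187 0.2132] 139.5 0.153
scene badge_white_center [276. 209.] 0.33 [ 0.5618 -0.1044] 277.0 0.22
scene badge_blue_center [344. 247.] 0.67 [0.6789 0.0967] 353.1 0.145
scene badge_yellow_center [370. 184.] 0.56 [0.403 0.134] 171.4 0.134
scene badge_yellow_center [433. 246.] 0.53 [0.6383 0.3063] 61.8 0.218
```

```bash
python3 -m creep '[[0.018,0.009,0,0,0,0,-1],[0.018,0.009,0,0,0,0,-1],[0.018,0.009,0,0,0,0,-1],[0.018,0.009,0,0,0,0,-1],[0,0,0,0,0,0,-1]]'
cat > seg.py <<'E'
from h import *
import sys
np.set_printoptions(precision=4,suppress=True)
hues=dict(red=[(0,8),(172,180)],blue=[(100,125)],yellow=[(18,32)])
def seg(im,name,zt=.07):
    hsv=cv2.cvtColor(im["frame"],cv2.COLOR_RGB2HSV);m=np.zeros(hsv.shape[:2],np.uint8)
    for a,b in hues[name]: m|=cv2.inRange(hsv,(a,150,60),(b,255,255))
    n,l,s,c=cv2.connectedComponentsWithStats(m);out=[]
    for i in range(1,n):
        if s[i,4]<60: continue
        out.append((s[i,4],c[i].round(1),atz(im,c[i],zt)[:2]))
    return out
if __name__=="__main__":
    for cam in("top","scene"):
        im=ctrl.get_image(cam);save(im,sys.argv[1]+cam+".png")
        for n in hues:
            for a,p,P in seg(im,n):
                d=P-[.535,.114];print(cam,n,a,p,P,(np.degrees(np.arctan2(d[1],d[0]))%360).round(1),np.hypot(*d).round(3))
E
python3 seg.py c
python3 - <<'E'
from seg import *
# initial images: reuse calibration
for cam in("top","scene"):
    im=ctrl.get_image(cam);im["frame"]=cv2.imread(f"pics/{cam}0.png")[:,:,::-1].copy()
    for n in hues:
        for a,p,P in seg(im,n): print("init",cam,n,a,p,P)
E
```

```text
clock: 8.75
position: [0.5066, 0.0446, 0.0417]
tcp_rot: [-0.0, 1.0, -0.0, 0.0]
ft_force: [0.7, 0.4, -0.1]
width: 0.001
grip_force: 0.0
top red 4182 [ 90.8 102.7] [0.8178 0.6535] 62.3 0.609
top red 4910 [592.1 221.8] [ 0.5031 -0.7145] 267.8 0.829
top red 89 [192.3 136.8] [0.723  0.3646] 53.1 0.313
top blue 4371 [565.  220.9] [ 0.5044 -0.6422] 267.7 0.757
top blue 6900 [ 38.5 187.4] [0.575  0.7634] 86.5 0.651
top blue 424 [ 84.7 191.9] [0.5645 0.6394] 86.8 0.526
top blue 279 [290.7 157.6] [0.6679 0.0929] 351.0 0.135
top yellow 115 [361.3 207.9] [ 0.5319 -0.0986] 269.2 0.213
scene red 2585 [ 66.6 191.5] [ 0.5915 -0.7084] 273.9 0.824
scene red 187 [310.  202.4] [ 0.5243 -0.0181] 265.4 0.132
scene red 78 [452.8 229. ] [0.5715 0.3554] 81.4 0.244
scene red 9370 [600.2 333.9] [0.84  0.613] 58.6 0.585
scene blue 451 [603.1   4.3] [-2.0205  1.5082] 151.4 2.911
scene blue 99 [284.8  84.1] [-0.2843 -0.2916] 206.3 0.914
scene blue 97 [448.7  95.7] [-0.2701  0.3907] 161.0 0.851
scene blue 1911 [ 91.1 190.7] [ 0.5759 -0.6419] 273.1 0.757
scene blue 2432 [612.8 198.6] [0.3673 0.7895] 103.9 0.696
sce
[... 516 characters left out ...]
ow 321 [239.3 180.2] [0.6026 0.2295]
init top yellow 115 [361.3 207.9] [ 0.5319 -0.0986]
init scene red 2586 [ 66.6 191.5] [ 0.5914 -0.7084]
init scene red 170 [386.5 189.4] [0.4276 0.1826]
init scene red 77 [452.7 228.9] [0.5714 0.3552]
init scene red 9360 [600.2 333.9] [0.84  0.613]
init scene blue 440 [603.2   4.3] [-2.0213  1.5091]
init scene blue 93 [284.9  83.9] [-0.2863 -0.2919]
init scene blue 98 [448.8  95.8] [-0.27    0.3909]
init scene blue 1938 [ 90.9 190.9] [ 0.577  -0.6417]
init scene blue 2401 [612.5 198.3] [0.366  0.7892]
init scene blue 137 [319.5 192.1] [ 0.4726 -0.0013]
init scene yellow 63 [281.3 219.7] [ 0.6095 -0.0764]
init scene yellow 241 [401.6 233.6] [0.6112 0.2303]
```

```bash
python3 -m creep '[[-0.08,-0.03,0,0,0,0,-1],[-0.08,-0.03,0,0,0,0,-1],[0,0,-0.3,0,0,0,-1],[0,0,-0.3,0,0,0,-1],[0,0,-0.3,0,0,0,-1],[0,0,-0.3,0,0,0,-1],[0,0,-0.3,0,0,0,-1],[-0.1,0,-0.3,0,0,0,-1],[-0.1,0,-0.3,0,0,0,-1],[-0.1,0,-0.3,0,0,0,-1]]'
python3 seg.py d | grep -vE " [0-9]{4} "
python3 - <<'E'
from h import *
s=ctrl.sense();im=ctrl.get_image("wrist");print(s["position"],s["tcp_rot"]);print(im["intrinsics"],im["mount"]);save(im,"w1.png")
E
```

```text
clock: 9.78
position: [0.4484, 0.0524, 0.3308]
tcp_rot: [-0.0, 1.0, 0.0, -0.001]
ft_force: [0.6, 0.7, -0.9]
width: -0.003
grip_force: 0.0
top red 89 [192.3 136.7] [0.7231 0.3648] 53.1 0.314
top blue 419 [ 84.7 191.7] [0.565  0.6395] 86.7 0.526
top yellow 117 [361.5 207.8] [ 0.5321 -0.0992] 269.2 0.213
top yellow 351 [272.  256.1] [0.4016 0.1345] 171.3 0.135
scene red 183 [310.  202.4] [ 0.5243 -0.018 ] 265.3 0.132
scene red 75 [452.8 228.8] [0.571  0.3553] 81.5 0.244
scene blue 436 [602.7   4.3] [-2.0209  1.5064] 151.4 2.911
scene blue 93 [285.  84.] [-0.2858 -0.2913] 206.3 0.915
scene blue 99 [448.5  95.8] [-0.2697  0.3898] 161.1 0.851
scene yellow 167 [370.1 184.5] [0.4112 0.135 ] 170.4 0.126
scene yellow 65 [281.4 219.7] [ 0.6096 -0.0759] 291.4 0.204
[0.45116986 0.0525394  0.33556161] [-1.98611432e-04  9.99986045e-01  2.23636146e-04  5.27452696e-03]
[[309.70691629   0.         319.93200054]
 [  0.         309.70691629 194.69078269]
 [  0.           0.           1.        ]] [[ 1.94000375e-05 -9.50118159e-01 -3.11890180e-01  8.01364839e-02]
 [ 9.99999939e-01  1.27302830e-04 -3.25604013e-04  1.55343173e-03]
 [ 3.49066788e-04 -3.11890154e-01  9.50118103e-01 -1.43335689e-01]
 [ 0.00000000e+00  0.00000000e+00  0.00000000e+00  1.00000000e+00]]
```

View pics/w1.png

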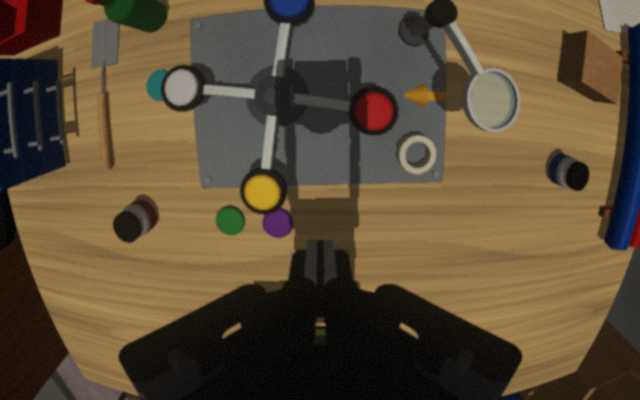

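The wrist picture shows the red badge at (374,111), just short of the arrow's line (arrow at 425,95; hub at 283,98). I'll work out how far it still has to go.

```bash
cat > w.py <<'E'
from h import *
from scipy.spatial.transform import Rotation as Ro
from scipy.optimize import least_squares
np.set_printoptions(precision=4,suppress=True)
def wr():
    s=ctrl.sense();im=ctrl.get_image("wrist");q=s["tcp_rot"];T=np.eye(4)
    T[:3,:3]=Ro.from_quat([q[1],q[2],q[3],q[0]]).as_matrix();T[:3,3]=s["position"];im["T"]=T@np.array(im["mount"]);return im
def wz(im,p,z):
    K=im["intrinsics"];v=np.array(p)-[K[0][2],K[1][2]];r=np.hypot(*v);th=r/K[0][0]
    d=np.r_[np.sin(th)*v/max(r,1e-9),np.cos(th)];d=im["T"][:3,:3]@d;c=im["T"][:3,3];return (c+d*(z-c[2])/d[2])[:2]
def comp(im,lo,hi,box,mins=40):
    hsv=cv2.cvtColor(im["frame"],cv2.COLOR_RGB2HSV);m=cv2.inRange(hsv,lo,hi);k=np.zeros_like(m);x0,y0,x1,y1=box;k[y0:y1,x0:x1]=m[y0:y1,x0:x1]
    ys,xs=np.nonzero(k);return np.c_[xs,ys]
def report(im,red,yel,whi,blu,arr):
    B={}
    for n,lo,hi,b in(("red",(0,150,60),(8,255,255),red),("yellow",(18,150,80),(32,255,255),yel),("white",(0,0,130),(180,60,255),whi),("blue",(100,120,40),(125,255,255),blu)):
        if b is None: continue
        P=comp(im,lo,hi,b);B[n]=np.mean([wz(im,p,.07) for p in P],0);print(n,len(P),P.mean(0),B[n])
    A=np.array([wz(im,p,.0125) for p in comp(im,(12,150,60),(32,255,255),arr)]);c=A.mean(0);w=np.linalg.svd(A-c)[2][0];w=w*np.sign(-w[1]);print("arrow",len(A),c,"dir deg",np.degrees(np.arctan2(w[1],w[0]))%360)
    off=dict(red=0,blue=np.pi/2,white=np.pi,yellow=-np.pi/2)
    def f(v): return np.concatenate([v[:2]+.135*np.array([np.cos(v[2]+off[n]),np.sin(v[2]+off[n])])-B[n] for n in B])
    r=least_squares(f,[.535,.114,4.6],loss="soft_l1",f_scale=.002);v=r.x;d=c-v[:2]
    print("hub",v[:2],"red arm deg",np.degrees(v[2]),"arrow from hub deg",np.degrees(np.arctan2(d[1],d[0]))%360,"resid mm",r.fun*1e3)
    b=B["red"]-v[:2];print("red badge deg",np.degrees(np.arctan2(b[1],b[0]))%360)
E
python3 - <<'E'
from w import *
im=wr();report(im,(345,85,400,135),(238,165,290,212),(160,64,206,112),(262,0,316,24),(400,80,446,108))
for c in((282,90),(284,98)):print(wz(im,c,.078),wz(im,c,.012))
E
```

```text
red 1068 [375.9354 109.9476] [ 0.5161 -0.0223]
yellow 1054 [261.2505 191.4725] [0.4039 0.1328]
white 838 [179.9284  86.1563] [0.5563 0.2443]
blue 485 [288.0619   6.2619] [0.6556 0.0925]
arrow 462 [ 0.5426 -0.1086] dir deg 272.11609703181125
hub [0.5358 0.1118] red arm deg 261.35080351701373 arrow from hub deg 271.77398089050894 resid mm [-0.5525  0.6876 -1.5376 -0.7078 -0.2288  1.0134 13.6601 -0.9897]
red badge deg 261.62531699830964
[0.5414 0.0993] [0.5433 0.1073]
[0.531  0.0968] [0.5312 0.1044]
```

Run:
```python
from w import *
for cam,box in(("top",(335,190,380,220)),("scene",(255,205,300,228))):
    im=ctrl.get_image(cam);P=comp(im,(12,120,50),(32,255,255),box);A=np.array([atz(im,p,.0125)[:2] for p in P]);c=A.mean(0);w=np.linalg.svd(A-c)[2][0];w*=np.sign(-w[1])
    d=c-[.5355,.1125];print(cam,len(P),c,np.degrees(np.arctan2(w[1],w[0]))%360,np.degrees(np.arctan2(d[1],d[0]))%360)
    hsv=cv2.cvtColor(im["frame"],cv2.COLOR_RGB2HSV)
    if cam=="top":
        g=cv2.inRange(hsv,(0,0,60),(180,50,255));k=np.zeros_like(g);k[155:265,225:382]=g[155:265,225:382]
        # lower and upper plate edges, row by column
        for nm,cols,rg in(("bot",range(300,372,3),range(262,200,-1)),("top",range(250,295,3),range(156,200))):
            E=[]
            for x in cols:
                for y in rg:
                    if k[y,x]: E.append(atz(im,(x,y),.012)[:2]);break
            E=np.array(E);print(nm,len(E),np.degrees(np.arctan(np.polyfit(E[:,1],E[:,0],1)[0])))
```

```text
top 142 [ 0.5412 -0.1066] 271.1070953824065 271.49529101618947
bot 16 -1.8311736996155024Traceback (most recent call last):
  File "<stdin>", line 14, in <module>
IndexError: too many indices for array: array is 1-dimensional, but 2 were indexed
```

```bash
python3 -m creep '[[0.1,0,0.3,0,0,0,-1],[0.1,0,0.3,0,0,0,-1],[0.1,0,0.3,0,0,0,-1],[0,0,0.3,0,0,0,-1],[0,0,0.3,0,0,0,-1],[0,0,0.3,0,0,0,-1],[0,0,0.3,0,0,0,-1],[0,0,0.3,0,0,0,-1],[0,0,0.04,0,0,0,-1],[0,0,0,0,0,0,-1]]'
```

```text
clock: 10.87
position: [0.4827, 0.052, 0.0335]
tcp_rot: [0.0, 1.0, -0.0, -0.005]
ft_force: [0.4, -0.2, -0.8]
width: -0.0
grip_force: 0.0
```

```bash
python3 -m creep '[[0.07,0.022,0,0,0,0,-1],[0.07,0.022,0,0,0,0,-1],[0.026,0.008,0,0,0,0,-1],[0.026,0.008,0,0,0,0,-1],[0.026,0.008,0,0,0,0,-1],[0.026,0.008,0,0,0,0,-1],[0.026,0.008,0,0,0,0,-1],[0.026,0.008,0,0,0,0,-1],[0,0,0,0,0,0,-1]]'
python3 -m creep '[[-0.08,-0.03,0,0,0,0,-1],[-0.08,-0.03,0,0,0,0,-1],[0,0,-0.3,0,0,0,-1],[0,0,-0.3,0,0,0,-1],[0,0,-0.3,0,0,0,-1],[-0.1,0,-0.3,0,0,0,-1],[-0.1,0,-0.3,0,0,0,-1],[-0.1,0,-0.3,0,0,0,-1],[-0.1,0,-0.3,0,0,0,-1],[0,0,0,0,0,0,-1]]'
python3 - <<'E'
from w import *
im=wr();save(im,"w2.png");print(im["T"][:3,3])
report(im,(345,70,410,135),(220,150,290,212),(150,50,206,112),None,(400,70,456,108))
E
python3 seg.py e | grep -E "red 1..|top yellow|red 2.. |blue 2"
```

```text
clock: 11.62
position: [0.5238, 0.0407, 0.0372]
tcp_rot: [0.0, 1.0, -0.0, 0.001]
ft_force: [-0.4, -0.7, -0.5]
width: 0.002
grip_force: 0.0
clock: 12.45
position: [0.4557, 0.0486, 0.2956]
tcp_rot: [-0.0, 1.0, 0.0, 0.006]
ft_force: [1.3, 0.4, -0.5]
width: -0.001
grip_force: 0.0
[0.5342 0.0471 0.4399]
red 1272 [379.32    89.9827] [ 0.5477 -0.0233]
yellow 714 [274.2703 200.0266] [0.4102 0.1052]
white 463 [172.7581 105.8121] [0.5359 0.2348]
arrow 546 [ 0.5429 -0.1091] dir deg 271.7464247787377
hub [0.5427 0.11  ] red arm deg 272.37040261541097 arrow from hub deg 270.0520693109231 resid mm [ 0.5288 -1.5991 -2.4088 -0.763   1.1977 10.0932]
red badge deg 272.1718590027647
top yellow 116 [361.4 207.9] [ 0.5319 -0.0989] 269.2 0.213
top yellow 340 [284.2 256.7] [0.4003 0.1029] 184.7 0.135
scene red 187 [307.  209.4] [ 0.556  -0.0196] 278.9 0.135
scene blue 2370 [613.1 198.4] [0.3663 0.7906] 104.0 0.697
```

View pics/w2.png

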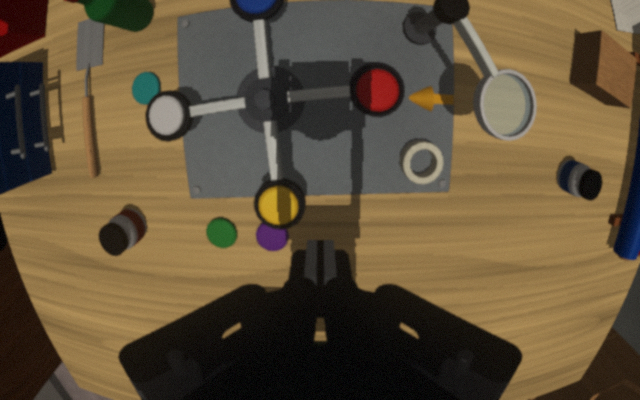

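Run:
```python
from w import *
im=wr();print(im["T"][:3,3])
report(im,(345,65,410,120),(250,178,308,228),(145,90,192,138),None,(400,70,456,108))
```

```text
[0.5342 0.0469 0.432 ]
red 1336 [380.4072  86.363 ] [ 0.5478 -0.0232]
yellow 1251 [276.5971 203.9536] [0.4032 0.1013]
white 1007 [163.3466 112.2075] [0.5249 0.2447]
arrow 575 [ 0.5425 -0.109 ] dir deg 271.75046517815326
hub [0.5368 0.1113] red arm deg 274.68683771386173 arrow from hub deg 271.4704648384157 resid mm [ 0.0256 -0.0594 -0.9027 -1.0427  0.8692  1.1301]
red badge deg 274.67807183652525
```

```bash
python3 -m creep '[[0.28,0.014,0,0,0,0,-1],[0.28,0.014,0,0,0,0,-1],[0.28,0.014,0,0,0,0,-1],[0.28,0.014,0,0,0,0,-1],[0,0,0.3,0,0,0,-1],[0,0,0.3,0,0,0,-1],[0,0,0.3,0,0,0,-1],[0,0,0,0,0,0,-1],[0,0,0,0,0,0,-1],[0,0,0,0,0,0,-1]]'; python3 -c "
from cell import ctrl
for i in range(4): ctrl.get_image('top');print(ctrl.sense()['position'])"
```

```text
clock: 13.48
position: [0.5901, 0.0414, 0.181]
tcp_rot: [-0.0, 1.0, -0.0, -0.0]
ft_force: [-0.1, -1.1, 0.0]
width: -0.003
grip_force: 0.0
[0.59102166 0.04142528 0.18235207]
[0.59135164 0.04144626 0.18305333]
[0.59137048 0.04144551 0.18334279]
[0.59121517 0.04144445 0.18332694]
```

```bash
python3 -m creep '[[0,0,0.24,0,0,0,-1],[0,0,0.24,0,0,0,-1],[0,0,0.24,0,0,0,-1],[0,0,0.24,0,0,0,-1],[0,0,0.23,0,0,0,-1],[-0.05,0,0,0,0,0,-1],[-0.05,0,0,0,0,0,-1],[-0.03,0,0,0,0,0,-1],[0,0,0,0,0,0,-1],[0,0,0,0,0,0,-1]]'; python3 -m creep '[[-0.02,0,0,0,0,0,-1],[-0.02,0,0,0,0,0,-1],[-0.02,0,0,0,0,0,-1],[-0.02,0,0,0,0,0,-1],[-0.02,0,0,0,0,0,-1],[-0.02,0,0,0,0,0,-1],[-0.02,0,0,0,0,0,-1],[-0.02,0,0,0,0,0,-1],[0,0,0,0,0,0,-1],[0,0,0,0,0,0,-1]]'
```

```text
clock: 14.52
position: [0.5754, 0.0414, 0.0405]
tcp_rot: [0.0, 1.0, -0.0, 0.002]
ft_force: [0.7, -0.7, -0.5]
width: 0.001
grip_force: 0.0
clock: 15.35
position: [0.5539, 0.0415, 0.0379]
tcp_rot: [-0.0, 1.0, -0.0, -0.001]
ft_force: [0.4, -0.5, 0.4]
width: -0.003
grip_force: 0.0
```

```bash
python3 -m creep '[[0.08,0,0,0,0,0,-1],[0.08,0,0,0,0,0,-1],[0,0,-0.33,0,0,0,-1],[0,0,-0.33,0,0,0,-1],[0,0,-0.33,0,0,0,-1],[-0.23,0,-0.25,0,0,0,-1],[-0.23,0,-0.25,0,0,0,-1],[-0.23,0,-0.25,0,0,0,-1],[-0.23,0,-0.25,0,0,0,-1],[-0.1,0,-0.15,0,0,0,-1]]'; python3 -m creep '[[0,0,0,0,0,0,-1],[0,0,0,0,0,0,-1]]'
python3 - <<'E'
from w import *
im=wr();save(im,"w3.png")
report(im,(345,65,410,120),(245,172,308,228),(145,80,195,138),None,(400,70,456,108))
E
```

```text
clock: 16.18
position: [0.4501, 0.0416, 0.2984]
tcp_rot: [-0.0, 1.0, -0.0, 0.001]
ft_force: [0.1, 0.9, 0.1]
width: 0.001
grip_force: 0.0
clock: 16.35
position: [0.453, 0.0415, 0.2966]
tcp_rot: [-0.0, 1.0, -0.0, 0.002]
ft_force: [0.2, 0.5, 0.3]
width: -0.001
grip_force: 0.0
red 1251 [373.4844  97.2278] [ 0.5345 -0.0236]
yellow 1159 [261.9724 202.2726] [0.4025 0.1145]
white 1006 [162.5567 101.999 ] [0.5381 0.2428]
arrow 556 [ 0.5426 -0.1089] dir deg 271.54038672891573
hub [0.5367 0.1108] red arm deg 268.9696434356548 arrow from hub deg 271.5293245753787 resid mm [-0.2252 -0.6003 -0.7417 -1.3003  1.0349  3.0058]
red badge deg 269.06101658550125
```

View pics/w3.png

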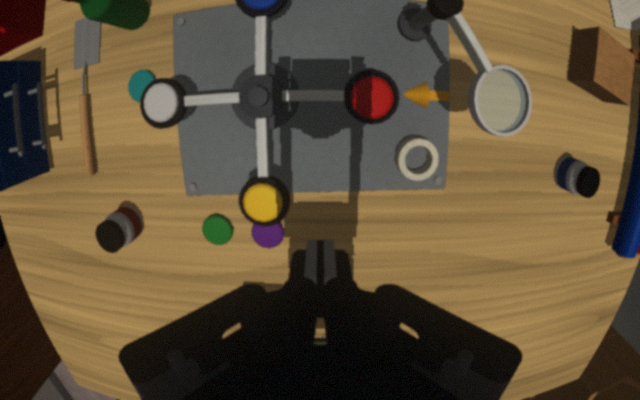

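```bash
python3 -m creep '[[0.1,0,0.3,0,0,0,-1],[0.1,0,0.3,0,0,0,-1],[0.1,0,0.3,0,0,0,-1],[0,0,0.3,0,0,0,-1],[0,0,0.3,0,0,0,-1],[0,0,0.3,0,0,0,-1],[0,0,0.3,0,0,0,-1],[0.06,0,0.02,0,0,0,-1],[0.06,0,0,0,0,0,-1],[0,0,0,0,0,0,-1]]'; python3 -m creep '[[0.02,0,0,0,0,0,-1],[0.02,0,0,0,0,0,-1],[0.02,0,0,0,0,0,-1],[0,0,0,0,0,0,-1],[0,0,0,0,0,0,-1]]'
```

```text
clock: 17.23
position: [0.5058, 0.0413, 0.0406]
tcp_rot: [-0.0, 1.0, -0.0, 0.001]
ft_force: [-0.0, -0.2, 0.4]
width: 0.003
grip_force: 0.0
clock: 17.65
position: [0.5099, 0.0414, 0.0416]
tcp_rot: [-0.0, 1.0, -0.0, 0.001]
ft_force: [0.1, -0.5, -1.0]
width: -0.002
grip_force: 0.0
```

```bash
python3 -m creep '[[0.017,0,0,0,0,0,-1],[0.017,0,0,0,0,0,-1],[0.017,0,0,0,0,0,-1],[0.017,0,0,0,0,0,-1],[0,0,0,0,0,0,-1],[0,0,0,0,0,0,-1]]'; python3 -c "
from cell import ctrl
for i in range(3): ctrl.get_image('top');print(ctrl.sense()['position'])"
```

```text
clock: 18.15
position: [0.5175, 0.0414, 0.0404]
tcp_rot: [-0.0, 1.0, -0.0, -0.0]
ft_force: [-0.3, 0.6, -0.4]
width: 0.006
grip_force: 0.0
[0.51738081 0.0414104  0.04037411]
[0.51732454 0.04140879 0.04039808]
[0.51729567 0.04142415 0.04040361]
```

Another 3 mm to go.

```bash
python3 -m creep '[[0.01,0,0,0,0,0,-1],[0.01,0,0,0,0,0,-1],[0.005,0,0,0,0,0,-1],[0,0,0,0,0,0,-1],[0,0,0,0,0,0,-1]]'
python3 -m creep '[[-0.08,0,0,0,0,0,-1],[-0.08,0,0,0,0,0,-1],[0,0,-0.3,0,0,0,-1],[0,0,-0.3,0,0,0,-1],[0,0,-0.3,0,0,0,-1],[-0.1,0,-0.3,0,0,0,-1],[-0.1,0,-0.3,0,0,0,-1],[-0.1,0,-0.3,0,0,0,-1],[-0.1,0,-0.3,0,0,0,-1],[0,0,0,0,0,0,-1]]' >/dev/null;python3 -m creep '[[0,0,0,0,0,0,-1]]'
python3 - <<'E'
from w import *
im=wr();save(im,"w4.png")
report(im,(345,65,410,125),(240,172,308,228),(145,80,195,138),None,(400,70,456,108))
E
python3 seg.py f | grep -E "top yellow|scene red 1|scene yellow"
```

```text
clock: 18.72
position: [0.5202, 0.0413, 0.0404]
tcp_rot: [0.0, 1.0, -0.0, -0.0]
ft_force: [-0.6, -1.1, -0.4]
width: -0.0
grip_force: 0.6
clock: 19.63
position: [0.4533, 0.0416, 0.2948]
tcp_rot: [-0.0, 1.0, 0.0, 0.003]
ft_force: [0.1, 0.3, 0.2]
width: -0.004
grip_force: 0.0
red 1261 [373.8121  93.5916] [ 0.5395 -0.0235]
yellow 1185 [264.7156 203.0886] [0.4026 0.1107]
white 1015 [162.4059 105.9596] [0.5335 0.2425]
arrow 560 [ 0.5425 -0.1089] dir deg 271.7775828951507
hub [0.5369 0.1111] red arm deg 270.95407457534725 arrow from hub deg 271.47141498383627 resid mm [-0.3364 -0.383  -0.6987 -1.879   1.1415  3.5766]
red badge deg 271.09995258617016
top yellow 104 [362.1 207.8] [ 0.532  -0.1009] 269.2 0.215
top yellow 340 [280.7 256.9] [0.3998 0.1119] 180.9 0.135
scene red 192 [307.7 207.4] [ 0.547  -0.0197] 275.1 0.134
scene yellow 167 [361.9 183.5] [0.4101 0.1113] 181.3 0.125
scene yellow 63 [281.3 219.7] [ 0.6094 -0.0764] 291.4 0.204
```

The red arm now stands at 271.0°, against 271.5° for the arrow, so it is aligned. Next is the magnifier.

```bash
python3 -m creep '[[0.21,0.22,0,0,0,0,-1],[0.21,0.22,0,0,0,0,-1],[0.21,0.22,0,0,0,0,-1],[0.21,0.22,0,0,0,0,-1],[0.21,0.22,0,0,0,0,-1],[0.21,0.22,0,0,0,0,-1],[0.21,0.22,0,0,0,0,-1],[0,0,0,0,0,0,-1],[0,0,0,0,0,0,-1]]'
python3 - <<'E'
from h import *
pv=np.array([.641,-.084])
for cam in("top","scene"):
    im=ctrl.get_image(cam)
    if cam=="scene": save(im,"g.png")
    for n in("lens","magnifier_pivot","magnifier"):
        print(cam,n,[(np.round(r["at"]),atz(im,r["at"],.13)[:2].round(3)) for r in ctrl.mark_of(n,cam)[:1]])
    print(proj(im,[.63,-.143,.115]),proj(im,[.63,-.143,.015]))
p=None
for a in range(259,150,-8):
    q=pv+.06*np.array([np.cos(np.radians(a)),np.sin(np.radians(a))])
    if p is not None: print(a,q.round(3),((q-p)/.12*[1,-1]).round(3))
    p=q
E
```

```text
clock: 20.53
position: [0.6298, -0.1448, 0.2884]
tcp_rot: [-0.001, 1.0, -0.001, -0.003]
ft_force: [-1.8, 0.6, -0.3]
width: 0.004
grip_force: 0.0
top lens []
top magnifier_pivot [(array([362., 162.]), array([ 0.64 , -0.093]))]Traceback (most recent call last):
  File "<stdin>", line 7, in <module>
ValueError: it knows: badge_blue_center, badge_red_center, badge_white_center, badge_yellow_center, carton, hub, ink_jar, lens, magnifier_pivot, spatula, spray, squeegee, station, tape_roll
```

```bash
python3 -m creep '[[0,0,0.24,0,0,0,-1],[0,0,0.24,0,0,0,-1],[0,0,0.24,0,0,0,-1],[0,0,0.24,0,0,0,-1],[0,0,0.24,0,0,0,-1],[0,0,0.24,0,0,0,-1],[0,0,0,0,0,0,-1],[0,0,0,0,0,0,-1]]'
python3 - <<'E'
from h import *
pv=np.array([.641,-.084])
im=ctrl.get_image("scene");a=im["frame"][100:300,200:460,::-1];cv2.imwrite("pics/c4.png",cv2.resize(a,(780,600),interpolation=cv2.INTER_CUBIC))
p=None
for a in range(259,150,-8):
    q=pv+.06*np.array([np.cos(np.radians(a)),np.sin(np.radians(a))])
    if p is not None: print(a,q.round(3),((q-p)/.12*[1,-1]).round(3))
    p=q
E
```

```text
clock: 21.35
position: [0.6274, -0.1418, 0.1187]
tcp_rot: [-0.001, 1.0, 0.001, -0.002]
ft_force: [-0.3, -0.6, 0.3]
width: -0.002
grip_force: 0.0
251 [ 0.621 -0.141] [-0.067 -0.018]
243 [ 0.614 -0.137] [-0.064 -0.027]
235 [ 0.607 -0.133] [-0.06  -0.036]
227 [ 0.6   -0.128] [-0.054 -0.044]
219 [ 0.594 -0.122] [-0.048 -0.051]
211 [ 0.59  -0.115] [-0.04  -0.057]
203 [ 0.586 -0.107] [-0.032 -0.062]
195 [ 0.583 -0.1  ] [-0.023 -0.066]
187 [ 0.581 -0.091] [-0.013 -0.068]
179 [ 0.581 -0.083] [-0.004 -0.07 ]
171 [ 0.582 -0.075] [ 0.006 -0.069]
163 [ 0.584 -0.066] [ 0.016 -0.068]
155 [ 0.587 -0.059] [ 0.025 -0.065]
```

View pics/c4.png

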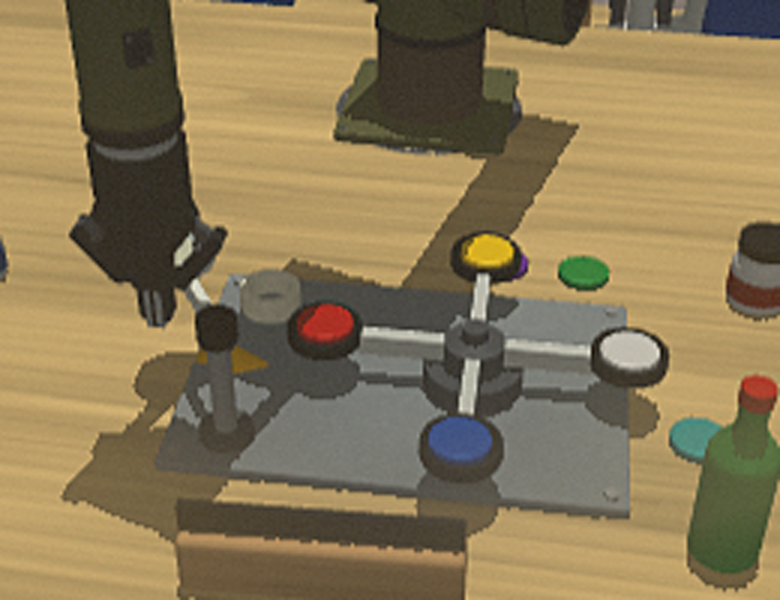

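```bash
python3 -m creep '[[-0.05,-0.01,0.03,0,0,0,-1],[-0.064,-0.027,0,0,0,0,-1],[-0.06,-0.036,0,0,0,0,-1],[-0.054,-0.044,0,0,0,0,-1],[-0.048,-0.051,0,0,0,0,-1],[-0.04,-0.057,0,0,0,0,-1],[-0.032,-0.062,0,0,0,0,-1],[-0.023,-0.066,0,0,0,0,-1],[0,0,0,0,0,0,-1],[0,0,0,0,0,0,-1]]'
python3 - <<'E'
from h import *
for cam in("top","scene"):
    im=ctrl.get_image(cam)
    for n in("lens","magnifier_pivot"):
        print(cam,n,[(np.round(r["at"]),r["confidence"],atz(im,r["at"],.13)[:2].round(3)) for r in ctrl.mark_of(n,cam)[:2]])
E
```

```text
clock: 22.23
position: [0.5837, -0.0996, 0.1156]
tcp_rot: [-0.001, 1.0, 0.0, -0.001]
ft_force: [-0.7, -0.1, -0.1]
width: -0.0
grip_force: 0.0
top lens [(array([351., 208.]), 0.71, array([ 0.522, -0.065])), (array([170., 197.]), 0.45, array([0.543, 0.389]))]
top magnifier_pivot [(array([359., 163.]), 0.74, array([ 0.638, -0.086]))]
scene lens [(array([408., 218.]), 0.36, array([0.623, 0.24 ]))]
scene magnifier_pivot [(array([290., 203.]), 0.49, array([ 0.611, -0.05 ])), (array([192., 190.]), 0.23, array([ 0.601, -0.313]))]
```

```bash
python3 -m creep '[[-0.006,-0.034,0,0,0,0,-1],[-0.006,-0.034,0,0,0,0,-1],[-0.002,-0.035,0,0,0,0,-1],[-0.002,-0.035,0,0,0,0,-1],[0,0,0,0,0,0,-1]]'
python3 -m creep '[[0.003,-0.03,0,0,0,0,-1],[0.003,-0.02,0,0,0,0,-1],[0,0,0,0,0,0,-1]]'
```

```text
clock: 22.95
position: [0.5828, -0.0833, 0.1161]
tcp_rot: [-0.001, 1.0, 0.0, -0.0]
ft_force: [0.2, 0.7, -0.2]
width: 0.0
grip_force: 0.0
clock: 23.2
position: [0.5837, -0.0777, 0.1161]
tcp_rot: [-0.0, 1.0, 0.0, -0.0]
ft_force: [0.4, -0.6, -0.0]
width: 0.003
grip_force: 0.1
```

```bash
python3 -m creep '[[0.004,-0.02,0,0,0,0,-1],[0.004,-0.02,0,0,0,0,-1],[0,0,0,0,0,0,-1]]'
python3 -m creep '[[0.005,-0.02,0,0,0,0,-1],[0.005,-0.02,0,0,0,0,-1],[0,0,0,0,0,0,-1]]'
python3 - <<'E'
from h import *
im=ctrl.get_image("top")
print([(np.round(r["at"]),r["confidence"],atz(im,r["at"],.13)[:2].round(3)) for r in ctrl.mark_of("lens","top")[:2]])
E
```

```text
clock: 23.45
position: [0.5848, -0.074, 0.1161]
tcp_rot: [0.001, 1.0, 0.0, -0.0]
ft_force: [-0.4, -3.3, 0.1]
width: -0.003
grip_force: 1.4
clock: 23.7
position: [0.585, -0.0735, 0.1162]
tcp_rot: [0.004, 1.0, 0.001, -0.001]
ft_force: [-3.8, -16.6, 1.5]
width: 0.002
grip_force: 7.7
[(array([329., 199.]), 0.55, array([ 0.544, -0.012]))]
```

The arm has met its stop: 17 N with no further motion. I'll back off and check.

```bash
python3 -m creep '[[-0.01,0.04,0,0,0,0,-1],[-0.06,0.1,0,0,0,0,-1],[-0.06,0.1,0,0,0,0,-1],[0,0.1,0,0,0,0,-1],[0,0,-0.3,0,0,0,-1],[0,0,-0.3,0,0,0,-1],[0,0,-0.3,0,0,0,-1],[0,0,-0.3,0,0,0,-1],[-0.3,0,-0.2,0,0,0,-1],[-0.3,0,-0.2,0,0,0,-1]]'
python3 -m creep '[[-0.2,0,0,0,0,0,-1],[-0.1,-0.25,0,0,0,0,-1],[0,-0.25,0,0,0,0,-1],[0,-0.25,0,0,0,0,-1],[0,0,0,0,0,0,-1],[0,0,0,0,0,0,-1]]'
python3 - <<'E'
from w import *
im=wr();save(im,"w5.png")
im=ctrl.get_image("top");a=im["frame"][120:320,150:410,::-1];cv2.imwrite("pics/c5.png",cv2.resize(a,(780,600),interpolation=cv2.INTER_CUBIC))
E
```

```text
clock: 24.63
position: [0.502, -0.1105, 0.3082]
tcp_rot: [0.0, 1.0, 0.0, 0.001]
ft_force: [-0.7, -1.3, -0.0]
width: 0.001
grip_force: 0.0
clock: 25.13
position: [0.4647, -0.019, 0.3066]
tcp_rot: [-0.0, 1.0, 0.001, 0.0]
ft_force: [-0.1, -0.5, 0.4]
width: -0.003
grip_force: 0.0
```

View pics/w5.png

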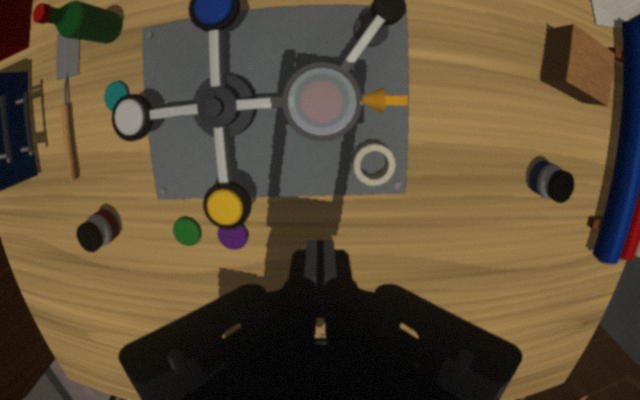

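View pics/c5.png

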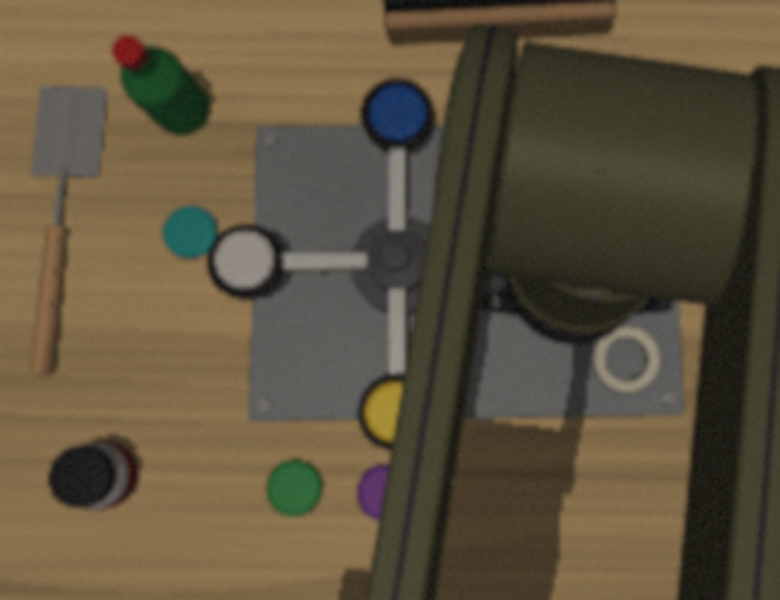

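The wrist picture shows the lens at (323,100), centred over the red badge and in line with the arrow at (385,100). All four badges are in their cups, the other things haven't moved, and the robot is clear.

```bash
python3 -c "
from cell import ctrl;print(ctrl.close_job())"
```

```text
the job is handed in; nothing more can be done
None
```

The job is handed in: the red badge is at the inspection station, its arm within about 0.5° of the yellow arrow, and the magnifier was then pushed fully against its stop with its lens over the red badge, all by about 25 s on the robot's clock.

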